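# Level the drill vice with its levelling foot

### The arm

A 7-joint arm with a two-finger parallel gripper is mounted at the origin on a cart in front of the work surface, level with it; the furniture and walls round the work are solid. World frame = base frame: x ahead of the robot, y to its left, z up, the work surface at z = 0. Lengths are in m, angles in degrees, forces in N, time in s.
With the tool pointing down it reaches from about 0.425 to 0.8 m from the base axis. Payload 8.3 kg.
Tool frame: the origin (TCP) lies midway between the tips of the shut fingers; the grasp point (between the pads) lies 19 mm behind it; z points along the fingers, y is the direction in which the jaws open and shut (so a half turn about z gives the same grasp; the last joint's range is limited). The gripper opens to 85 mm and grips with 20 to 120 N. Pads are 22 mm wide; open, the fingers measure 114 mm over their backs; the gripper's body (76 mm by 85 mm) begins 54 mm behind the grasp point. The pads swing forward as they close: fully open they stand 13 mm farther back than shut.
Start: joints at [65.724, 21.967, 0.94, 78.501, -0.361, 79.538, -2.664], TCP at [0.221, -0.585, 0.231] pointing down, gripper open.
Joint ranges: [-169.22, 169.22], [-14.56, 117.87], [-87.37, 89.26], [10.42, 133.3], [-82.24, 262.24], [0.94, 117.77], [-172.7, 172.7]. Speed limits (degrees/s): [136.94, 136.94, 172.46, 172.46, 180, 180, 180].

### API

Orientations are given as [roll, pitch, yaw] about the fixed x, y, z axes, in that order (R = Rz(yaw) Ry(pitch) Rx(roll)).
In Python, from plant import robot gives the robot as it stands.
- The arm moves only by the tool step_arm, never from a script. Its argument "moves" is a list of rows, each a list of 6 numbers: the shift along the tool's x, y, z in cm, then the turn, a rotation vector about the tool's x, y, z in rad. A call has 1 to 12 rows; each row is the pose to reach, as a shift and turn from the pose commanded when the call began, along the tool's axes at that moment; what a row does not reach only later rows make up. A row lasts 1/8 s, in which the tool goes at most 62.5 mm and 10.7 degrees, less where a joint would pass 70% of its speed; a pose out of reach is approached as far as the arm can. A call with a gripper value outside its range is refused whole. "hand" is the closure in counts, from 0 (fully open) to 255 (shut), set as the call begins (left out, the last holds). The fingers move at their own pace and stop on an object; "newtons" is the grip in N (left out, the last holds). Time passes only in rows, so rows that repeat a pose let the fingers close. It gives the time, the measured TCP pose, the force and the opening at its end, in the units of the state.
- robot.get_obs(): the state, without advancing time (a new reading comes with each control period).
- robot.grab_frame(name): name is "scene" or "top" or "wrist"; returns the picture (420x560x3 uint8, red, green, blue); there is no depth.
- robot.camera_model(name): a dict with "fx", "fy", "cx", "cy" (pixels), "eye" and "orientation" of the camera in the world; the wrist camera has in their place "T_tool_cam" (4x4, takes a point from camera to tool coordinates, whose origin is the TCP and whose axes are the flange's). Camera axes: x right, y up, looking along -z (the intrinsics and any distortion apply to the point x, -y, -z); pixel columns grow to the right and rows downward; lengths in m; the calibration is good to about 2 mm. A picture is of the moment at which its call begins: read the wrist's pose just before it. camera_model takes no time and is no camera call.
- robot.finish_job(): hands the job in, once; it reports no verdict.
The state is a dict: "time": time; "qpos": joint angles; "qvel": joint speeds; "joint_torque": joint torques, N m; "tcp_pos": TCP position; "ee_rot": TCP orientation; "contact_force": force on the tool from outside, world axes, zero at the start; "moment": the same for the moment, N m; "finger_gap": finger opening in m.
Only numpy, scipy, OpenCV 4.12 (cv2) and the standard library are available. Lean on these libraries where they do the work, as an engineer would, in place of code of your own. Each camera call takes 0.05 s, during which the arm holds its last target. There are 200 camera calls.

### The job

Gently stand the small yellow spirit level upright on the bed of the blue drill vice, between the two open jaws (the gap farther from its tee handle) and lengthwise along them with its bubble window up, and let go of it. Then turn the round black knob of the levelling foot until the bubble sits midway between the two black lines, without disturbing the level or the other things on the bench. Finish while still holding the knob gripped with the bubble centred, so that it cannot turn when I tighten its lock nut.

Things in the scene. Friction and masses are not known exactly. Their poses are not given: they have to be found in the camera images.
- level_base: dark grey levelling plate, 190x180x10 mm, top 32 mm above the bench, carrying a blue drill vice; its feet stay put. Origin on the bench under the slot's middle; x along the vice's screw (tee bar at -x), y along the jaws towards the knob, whose axis is at y=140 mm. It tilts only about a line parallel to x through two fixed feet at y=-85 mm. At the start the knob's side is always too low.
- slot (a point): middle of the vice's flat bed between the jaws, on its surface, about 50 mm above the bench; axes as the plate's (z square to it). The gap between the jaws is 46 mm wide along x and 100 mm long along y, open at both ends; the jaws rise 32 mm above the bed and do not move.
- spirit_level: yellow spirit level with black end caps, 25 x 100 x 50 mm (x, y, z), 0.18 to 0.29 kg, standing on its aluminium base. Origin in the middle of its underside; length along y, window with the vial on top (z up). It stands 18 mm higher than the jaws when on the bed, so there it can be held by its top part.
- vial_mid (a point): middle of the green-yellow vial, midway between its two black lines (8.5 mm either side), 48.5 mm above the level's underside; axes as the level's.
- bubble (a point): centre of the pale bubble, 13 mm long; it runs along the level's y to the higher end, 0.6 mm for each milliradian of tilt, and takes about a second to settle.
- foot_knob: round black ribbed knob of the levelling foot, 40 mm across, 60 to 86 mm above the bench, on a vertical screw; it stays at its height while the plate climbs on the screw. Origin on the bench on its axis. Clockwise from above lifts the knob's side; the bubble runs towards the knob by 3.4 mm per rad. Takes 0.1 N m, stays where left, has to be turned 1.2 to 2.6 rad in all.
- knob_grip (a point): point on the knob's axis at mid-height of the grip, 72 mm above the bench.
- battery: black and red battery block of the driver, standing on the bench, 64 x 75 x 52 mm: leave it alone.
- tape_measure: yellow tape measure standing on the bench, 38 x 80 x 62 mm: leave it alone.
- pliers: red-handled pliers lying on the bench, 60 x 190 x 13 mm: leave them alone.
Things that resemble listed ones, but are neither listed nor needed, are in the scene too. There is more than one size of the spirit_level; the job needs the larger.

How it is judged:
By the outcome, as a careful person would: the job done as asked, in the order asked, and still so for the second after the job is handed in, while the arm keeps its last pose, push and grip.
It also fails if it takes over 72 s, if anything falls off the work surface, if the arm or the gripper's body presses on something with over 40 N, if the wrist force passes 120 N, or if a joint passes its speed limit or range.

## Working session

There is one attempt and no reset: what is moved stays moved. The work goes in short steps, Python scripts to look and compute and a tool call to move; the robot and the scene stay as the last step left them, time stands still between calls to the robot, and variables do not carry over. Pictures are saved under pics/ and viewed, about 8 in all and at most 12, crops included, and the job is handed in when it is done.

Besides the shell and the picture viewer there is one more tool, called after "Request:" as a command line: name --pt "numbers of a row" for each row, then --argument value for the rest. step_arm: Moves the arm, as the interface text tells. Its arguments: {"type":"object","properties":{"moves":{"type":"array","items":{"type":"array","items":{"type":"number"}}},"hand":{"type":"number"},"newtons":{"type":"number"}},"required":["moves"]}

```bash
mkdir -p pics; ls
python3 - <<'E'
from plant import robot
import cv2,numpy as np
o=robot.get_obs();print(o)
for n in("scene","top","wrist"):
    print(n,robot.camera_model(n))
    cv2.imwrite(f"pics/{n}0.png",robot.grab_frame(n)[:,:,::-1])
E
```

```text
pics
{'time': 0.0, 'qpos': array([65.72356302, 22.01570524,  0.93743665, 78.56085309, -0.36205698,
       79.53893352, -2.6631566 ]), 'qvel': array([ 3.01379035e-02, -2.07619470e-02, -8.45653491e-02, -3.57579282e-02,
        3.63483106e-02, -1.26193907e-01, -5.41431119e-05]), 'joint_torque': array([ 7.02696798e-04, -6.27600718e+01,  8.44165888e-01, -3.71829522e+01,
        1.65372802e-02,  1.39047034e-02,  2.33324975e-06]), 'tcp_pos': array([ 0.22050969, -0.58426796,  0.23027744]), 'ee_rot': array([-1.79887286e+02,  7.23564471e-04,  2.06777565e+01]), 'contact_force': array([ 1.00089014, -0.24518651, -0.58558971]), 'moment': array([-0.04134574, -0.00024657, -0.05062006]), 'finger_gap': 0.08531928851762408}
scene {'fx': 480.3669661090584, 'fy': 480.3669661090584, 'cx': 287.0321272410923, 'cy': 203.00071135946962, 'eye': array([-0.60501008, -0.92351103,  0.7148176 ]), 'orientation': array([ 65.8730515 ,  -0.66203982, -52.75860272])}
top {'fx': 404.2352670614734, 'fy': 404.2352670614734, 'cx': 277.1932952143225, 'cy': 206.63064513216787, 'eye': array([ 0.31764011, -0.06730805,  1.2936788 ]), 'orientation': array([ 10.1753534 ,   0.8144703 , -91.00212324])}
wrist {'fx': 326.47573953750896, 'fy': 326.47573953750896, 'cx': 279.4018348499864, 'cy': 211.35290180326172, 'T_tool_cam': array([[-4.73574971e-04,  9.58227401e-01,  2.86007035e-01,
         7.29330558e-02],
       [ 9.99999264e-01,  7.73281088e-04, -9.34957785e-04,
        -8.69336300e-04],
       [-1.11706600e-03,  2.86006382e-01, -9.58227062e-01,
        -1.42839561e-01],
       [ 0.00000000e+00,  0.00000000e+00,  0.00000000e+00,
         1.00000000e+00]])}
```

View pics/top0.png

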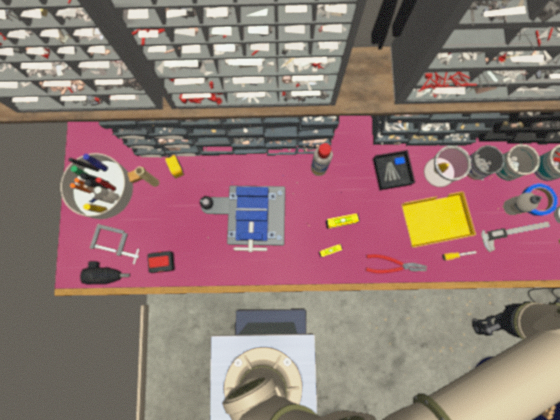

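View pics/scene0.png

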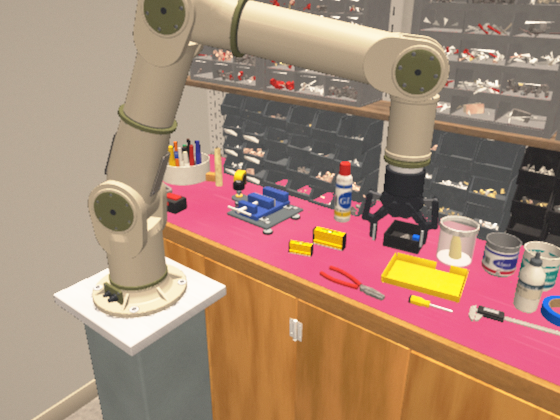

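The top view shows the vice at about (252,214) with its knob to the left at (207,202). The larger level is at (342,221), the small one at (331,251), and the tee points down (towards the robot). The scene view shows both yellow levels at (330,238) and (301,248).

```bash
cat > h.py <<'E'
import numpy as np, cv2
from scipy.spatial.transform import Rotation as R
from plant import robot
def cam(n,o=None):
    m=robot.camera_model(n)
    if n=="wrist":
        T=np.eye(4);T[:3,:3]=R.from_euler("xyz",o["ee_rot"],degrees=True).as_matrix();T[:3,3]=o["tcp_pos"]
        T=T@m["T_tool_cam"];return m,T[:3,:3],T[:3,3]
    return m,R.from_euler("xyz",m["orientation"],degrees=True).as_matrix(),np.array(m["eye"])
def ray(c,u,v):
    m,Q,e=c; return Q@np.array([(u-m["cx"])/m["fx"],-(v-m["cy"])/m["fy"],-1])
def atz(c,u,v,z):
    d=ray(c,u,v);e=c[2];return e+d*(z-e[2])/d[2]
def proj(c,p):
    m,Q,e=c;q=Q.T@(np.asarray(p)-e);return np.array([m["cx"]-m["fx"]*q[0]/q[2],m["cy"]+m["fy"]*q[1]/q[2]])
def shot(n,name):
    o=robot.get_obs();im=robot.grab_frame(n)[:,:,::-1].copy();cv2.imwrite(f"pics/{name}.png",im)
    np.save(f"pics/{name}.npy",{"o":o},allow_pickle=True);return o,im,cam(n,o)
def load(name,n="wrist"):
    return cam(n,np.load(f"pics/{name}.npy",allow_pickle=True).item()["o"])
def delta(o,p,rpy):
    "shift (cm) and rotvec in tool axes from obs pose to goal pose"
    A=R.from_euler("xyz",o["ee_rot"],degrees=True);B=R.from_euler("xyz",rpy,degrees=True)
    return np.round(A.inv().apply(np.asarray(p)-o["tcp_pos"])*100,2),np.round((A.inv()*B).as_rotvec(),3)
E
python3 - <<'E'
from h import *
c=cam("top")
for n,u,v,z in[("level",342,221,.04),("small",331,251,.03),("slot",252,214,.05),("knob",207,202,.086),("spray",322,160,.1),("tee",250,249,.06)]:print(n,atz(c,u,v,z).round(3))
o=robot.get_obs()
p=atz(c,342,221,0);
for rpy in([180,0,20.7],[180,0,90],[180,0,0]): print(delta(o,[p[0]-.08,p[1],.26],rpy))
E
```

```text
level [ 0.493 -0.255  0.04 ]
small [ 0.401 -0.218  0.03 ]
slot [0.519 0.025 0.05 ]
knob [0.553 0.16  0.086]
spray [ 0.674 -0.194  0.1  ]
tee [0.41  0.031 0.06 ]
(array([ 29.98, -23.25,  -2.92]), array([-0.001,  0.   , -0.   ]))
(array([ 29.98, -23.25,  -2.92]), array([-1.00e-03, -1.00e-03, -1.21e+00]))
(array([ 29.98, -23.25,  -2.92]), array([-0.001,  0.   ,  0.361]))
```

Run:
```python
from h import *
o=robot.get_obs();print(delta(o,[.49,-.21,.26],[180,0,90]))
```

```text
(array([ 38.43, -25.52,  -2.91]), array([-1.00e-03, -1.00e-03, -1.21e+00]))
```

Request:
step_arm --pt "38.4 -25.5 -2.9 0 0 -1.21" --pt "38.4 -25.5 -2.9 0 0 -1.21" --pt "38.4 -25.5 -2.9 0 0 -1.21" --pt "38.4 -25.5 -2.9 0 0 -1.21" --pt "38.4 -25.5 -2.9 0 0 -1.21" --pt "38.4 -25.5 -2.9 0 0 -1.21" --pt "38.4 -25.5 -2.9 0 0 -1.21" --pt "38.4 -25.5 -2.9 0 0 -1.21" --pt "38.4 -25.5 -2.9 0 0 -1.21" --pt "38.4 -25.5 -2.9 0 0 -1.21"

```text
time: 1.4
tcp_pos: [0.4892, -0.2117, 0.26]
ee_rot: [-179.9, 0.0, 89.9]
contact_force: [-0.0, -0.7, -0.4]
finger_gap: 0.0853
```

Run:
```python
from h import *
o,im,c=shot("wrist","w1");print(o["time"],o["tcp_pos"],o["ee_rot"],o["qpos"])
```

```text
1.4 [ 0.48921661 -0.21171214  0.25996427] [-1.79949867e+02  1.37833924e-02  8.99205745e+01] [ 40.20859933  11.36633953 -23.65950669  89.34535265   4.63032361
  80.29705798  16.098465  ]
```

View pics/w1.png

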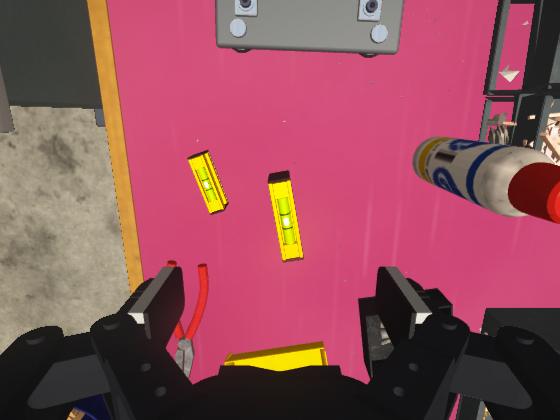

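The level stands upright, vial up, centred on about (287,221), with its top spanning (281,180) to (290,260). The smaller one is at (207,183) and the plate's edge is at the top.

Run:
```python
from h import *
c=load("w1");im=cv2.imread("pics/w1.png")[160:275,255:320]
hsv=cv2.cvtColor(im,cv2.COLOR_BGR2HSV)
m=cv2.inRange(hsv,(22,120,90),(50,255,255))
n,l,s,ce=cv2.connectedComponentsWithStats(m);k=1+s[1:,4].argmax()
cs=cv2.findContours((l==k).astype(np.uint8),0,2)[0][0]
r=cv2.minAreaRect(cs);b=cv2.boxPoints(r)+[255,160];print(b,r[1])
P=np.array([atz(c,u,v,.05)for u,v in b]);print(P.round(4),P.mean(0))
print([np.linalg.norm(P[i]-P[i-1]).round(4)for i in range(4)])
g=cv2.inRange(hsv,(30,120,90),(50,255,255));ys,xs=np.nonzero(g);print("green",len(xs),xs.mean()+255,ys.mean()+160,ys.min()+160,ys.max()+160)
q=np.c_[xs+255,ys+160].astype(np.float32);r2=cv2.fitLine(q,2,0,.01,.01).ravel();print(r2)
ctr=atz(c,287,221,.0485);d=atz(c,*(r2[2:]+20*r2[:2]),.0485)-atz(c,*(r2[2:]-20*r2[:2]),.0485);print(ctr,np.degrees(np.arctan2(d[1],d[0])))
```

```text
[[268.14311409 183.32294083]
 [289.58164215 179.59449387]
 [302.85137939 255.89541626]
 [281.41284943 259.62385559]] (77.44621276855469, 21.760330200195312)
[[ 0.4765 -0.2115  0.05  ]
 [ 0.5    -0.2074  0.05  ]
 [ 0.5163 -0.2984  0.05  ]
 [ 0.491  -0.3032  0.05  ]] [ 0.49594354 -0.25511878  0.05      ]
[np.float64(0.0928), np.float64(0.0239), np.float64(0.0924), np.float64(0.0256)]
green 416 285.8581730769231 219.7980769230769 181 243
[1.7854637e-01 9.8393148e-01 2.8585818e+02 2.1979808e+02]
[ 0.49744315 -0.25567312  0.0485    ] -80.00299716452079
```

Run:
```python
import cv2
im=cv2.imread("pics/w1.png")[165:270,250:325];cv2.imwrite("pics/w1c.png",cv2.resize(im,None,fx=5,fy=5,interpolation=2))
```

```text
(no output)
```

View pics/w1c.png

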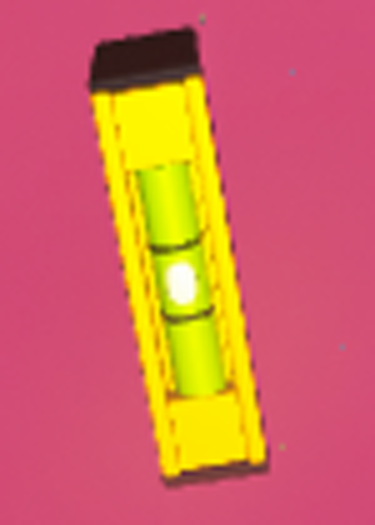

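The enlarged crop shows the bubble and line midpoint at about (286,221), the long axis tilted 10° in the picture, and both end caps. That gives a grasp at (0.4965, -0.256) with yaw 100°.

Request:
step_arm --pt "-2 0.4 5 0 0 -0.1" --pt "-4.4 0.75 10 0 0 -0.176" --pt "-4.4 0.75 15 0 0 -0.176" --pt "-4.4 0.75 18 0 0 -0.176" --pt "-4.4 0.75 20 0 0 -0.176" --pt "-4.4 0.75 21.5 0 0 -0.176" --pt "-4.4 0.75 22.4 0 0 -0.176" --pt "-4.4 0.75 22.4 0 0 -0.176" --pt "-4.4 0.75 22.4 0 0 -0.176" --hand 80 --newtons 40

```text
time: 2.58
tcp_pos: [0.498, -0.2548, 0.0371]
ee_rot: [179.9, 0.0, 100.1]
contact_force: [0.5, -0.1, -0.1]
finger_gap: 0.0586
```

Request:
step_arm --pt "0 0 0 0 0 0" --pt "0 0 0 0 0 0" --pt "0 0 0 0 0 0" --pt "0 0 0 0 0 0" --pt "0 0 0 0 0 0" --pt "0 0 0 0 0 0" --hand 255

```text
time: 3.32
tcp_pos: [0.4976, -0.2548, 0.037]
ee_rot: [180.0, 0.0, 100.1]
contact_force: [-2.1, 0.8, 5.4]
finger_gap: 0.024
```

Request:
step_arm --pt "0 0 -1 0 0 0" --pt "0 0 -4 0 0 0" --pt "0 0 -9 0 0 0" --pt "0 0 -14 0 0 0" --pt "3 1 -18 0 0 0.05" --pt "8 2.6 -18 0 0 0.1" --pt "13 4.2 -18 0 0 0.15" --pt "14.9 4.8 -18 0 0 0.176" --pt "14.9 4.8 -18 0 0 0.176" --pt "14.9 4.8 -18 0 0 0.176"

```text
time: 4.58
tcp_pos: [0.5183, -0.1008, 0.2163]
ee_rot: [-180.0, 0.0, 89.9]
contact_force: [-0.4, -0.4, -3.0]
finger_gap: 0.0239
```

Run:
```python
from h import *
o,im,c=shot("wrist","w2");print(o["time"],o["tcp_pos"],o["ee_rot"],o["contact_force"],o["finger_gap"])
```

```text
4.575 [ 0.51827337 -0.10082044  0.21627471] [-1.79976754e+02  3.04275752e-02  8.99498432e+01] [-0.40584424 -0.40424067 -3.03718878] 0.023906552785468795
```

View pics/w2.png

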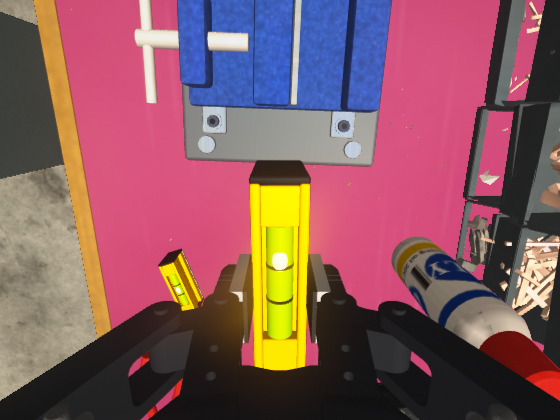

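The level is held straight and upright in the picture. The gap farther from the tee lies between columns 297 and 347, but the vice is cut off at the top, so I go higher to see all of it.

Request:
step_arm --pt "0.5 0 -4 0 0 0" --pt "1 0 -9 0 0 0" --pt "2 0 -12 0 0 0" --pt "2 0 -12 0 0 0" --pt "2 0 -12 0 0 0" --pt "2 0 -12 0 0 0"

```text
time: 5.38
tcp_pos: [0.5179, -0.0804, 0.3345]
ee_rot: [-179.8, -0.0, 89.9]
contact_force: [0.3, 0.3, -2.4]
finger_gap: 0.0236
```

Run:
```python
from h import *
o,im,c=shot("wrist","w3");print(o["time"],o["tcp_pos"],o["ee_rot"],o["contact_force"],o["finger_gap"])
cv2.imwrite("pics/w3c.png",cv2.resize(im[0:170,180:400],None,fx=3.5,fy=3.5,interpolation=2))
```

```text
5.375 [ 0.51785616 -0.08044379  0.33449649] [-1.79828290e+02 -2.31039533e-02  8.99279718e+01] [ 0.32093229  0.27009883 -2.37531784] 0.02359613647695333
```

View pics/w3c.png

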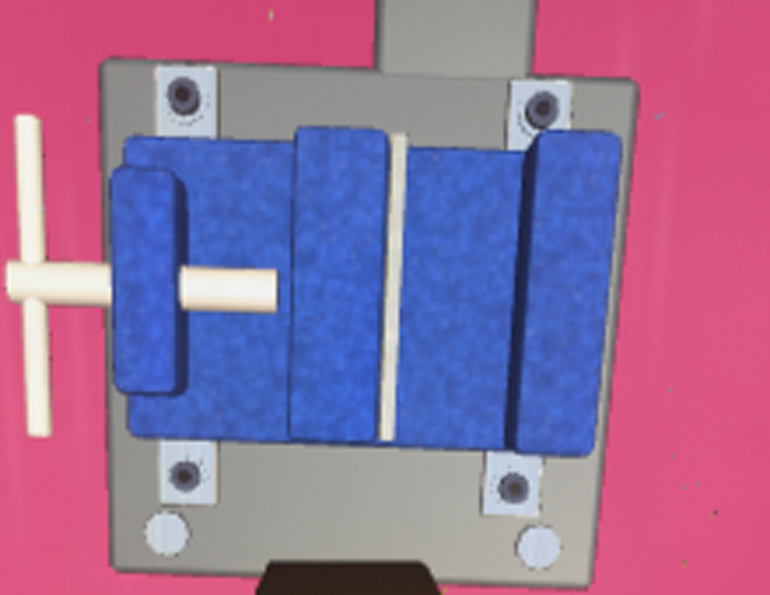

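The crop shows the tee on the left at (35,275), then the screw block, the moving jaw with its pale plate edge at crop columns 396–407, and the fixed jaw's top edge at 514–533. The gap's bed lies between them, rows 148–448.

Run:
```python
from h import *
c=load("w3")
f=lambda x,y,z:atz(c,x/3.5+180,y/3.5,z)[:2]
for n,a,z in[("silver",[(407,137),(396,440)],.082),("rjaw top",[(534,150),(515,440)],.082),("rjaw foot",[(523,150),(507,448)],.05),("bed ends",[(462,148),(450,447)],.05),("movjaw ends",[(340,127),(335,441)],.082),("rjaw ends",[(580,130),(555,455)],.082),("plate near",[(112,570),(590,587)],.032),("plate far",[(103,60),(637,78)],.032),("neck far",[(377,70),(535,75)],.032)]:
    P=[f(x,y,z) for x,y in a];d=P[0]-P[1];print(n,np.round(P,4).tolist(),"mid",np.mean(P,0).round(4),"len",np.hypot(*d).round(4),"ang",np.degrees(np.arctan2(d[1],d[0])).round(2))
```

```text
silver [[0.5356, 0.0712], [0.5331, -0.0203]] mid [0.5343 0.0255] len 0.0915 ang 88.44
rjaw top [[0.5753, 0.0674], [0.5729, -0.0203]] mid [0.5741 0.0236] len 0.0878 ang 88.42
rjaw foot [[0.5762, 0.0735], [0.5745, -0.0242]] mid [0.5754 0.0246] len 0.0977 ang 89.01
bed ends [[0.5556, 0.0741], [0.5539, -0.0238]] mid [0.5547 0.0252] len 0.098 ang 88.99
movjaw ends [[0.5147, 0.0741], [0.5127, -0.0206]] mid [0.5137 0.0268] len 0.0946 ang 88.77
rjaw ends [[0.5894, 0.073], [0.5865, -0.0252]] mid [0.588  0.0239] len 0.0983 ang 88.33
plate near [[0.4247, -0.0708], [0.6113, -0.0777]] mid [ 0.518  -0.0742] len 0.1867 ang 177.89
plate far [[0.4323, 0.1054], [0.6172, 0.0993]] mid [0.5248 0.1024] len 0.1849 ang 178.13
neck far [[0.5271, 0.102], [0.5818, 0.1004]] mid [0.5544 0.1012] len 0.0548 ang 178.24
```

Request:
step_arm --pt "3 1 3 0 0 0.025" --pt "7 2.3 8 0 0 0.025" --pt "10.6 3.5 13 0 0 0.025" --pt "10.6 3.5 17 0 0 0.025" --pt "10.6 3.5 20 0 0 0.025" --pt "10.6 3.5 20 0 0 0.025" --pt "10.6 3.5 20 0 0 0.025"

```text
time: 6.3
tcp_pos: [0.5542, 0.0264, 0.1374]
ee_rot: [179.9, -0.0, 88.5]
contact_force: [-0.0, 1.1, -2.7]
finger_gap: 0.0236
```

Run:
```python
from h import *
o,im,c=shot("wrist","w4");print(o["time"],o["tcp_pos"],o["ee_rot"],o["contact_force"],o["finger_gap"])
cv2.imwrite("pics/w4c.png",cv2.resize(im[80:420,150:430],None,fx=1.7,fy=1.7,interpolation=2))
```

```text
6.3 [0.55416121 0.02641456 0.13738631] [ 1.79936585e+02 -1.69911222e-02  8.85462494e+01] [-0.0491982   1.07932925 -2.67358461] 0.023595774984803388
```

View pics/w4c.png

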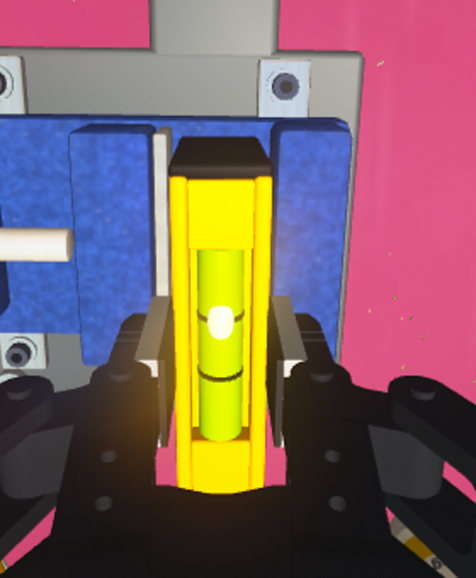

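The level is over the gap, aligned with the jaws. The bubble at crop (220,322) against lines at 318 and 377 shows a slight pitch in the hand. I lower it now.

Request:
step_arm --pt "0 0 1.5 0 0 0" --pt "0 0 3 0 0 0" --pt "0 0 4 0 0 0" --pt "0 0 4.4 0 0 0" --pt "0 0 4.4 0 0 0" --pt "0 0 4.4 0 0 0"

```text
time: 7.1
tcp_pos: [0.5539, 0.0266, 0.0928]
ee_rot: [180.0, -0.0, 88.6]
contact_force: [-0.4, -0.1, -3.3]
finger_gap: 0.0239
```

Request:
step_arm --pt "0 0 0.1 0 0 0" --pt "0 0 0.2 0 0 0" --pt "0 0 0.3 0 0 0" --pt "0 0 0.4 0 0 0" --pt "0 0 0.4 0 0 0" --pt "0 0 0.4 0 0 0"

```text
time: 7.85
tcp_pos: [0.5536, 0.0266, 0.0884]
ee_rot: [180.0, -0.0, 88.6]
contact_force: [-0.1, 1.3, -2.2]
finger_gap: 0.0242
```

Request:
step_arm --pt "0 0 0.05 0 0 0" --pt "0 0 0.1 0 0 0" --pt "0 0 0.15 0 0 0" --pt "0 0 0.15 0 0 0"

```text
time: 8.35
tcp_pos: [0.5536, 0.0265, 0.0868]
ee_rot: [180.0, -0.0, 88.6]
contact_force: [-0.3, -1.0, -2.2]
finger_gap: 0.0238
```

Request:
step_arm --pt "0 0 0.05 0 0 0" --pt "0 0 0.1 0 0 0" --pt "0 0 0.1 0 0 0"

```text
time: 8.72
tcp_pos: [0.5536, 0.0268, 0.0863]
ee_rot: [180.0, -0.0, 88.6]
contact_force: [-3.9, 1.5, 3.9]
finger_gap: 0.0238
```

Request:
step_arm --pt "0 0 0.05 0 0 0" --pt "0 0 0.1 0 0 0" --pt "0 0 0.1 0 0 0"

```text
time: 9.1
tcp_pos: [0.5537, 0.0269, 0.0862]
ee_rot: [180.0, 0.0, 88.6]
contact_force: [-7.3, 1.0, 14.3]
finger_gap: 0.0241
```

Request:
step_arm --pt "0 0 -0.1 0 0 0" --pt "0 0 -0.1 0 0 0"

```text
time: 9.35
tcp_pos: [0.5538, 0.0268, 0.0863]
ee_rot: [180.0, -0.0, 88.6]
contact_force: [-3.4, 1.7, 7.3]
finger_gap: 0.024
```

Request:
step_arm --pt "0 0 0 0 0 0" --pt "0 0 0 0 0 0" --pt "0 0 0 0 0 0" --pt "0 0 0 0 0 0" --pt "0 0 -1 0 0 0" --pt "0 0 -4 0 0 0" --pt "0 0 -8 0 0 0" --pt "0 0 -10 0 0 0" --pt "0 0 -10 0 0 0" --hand 80

```text
time: 10.48
tcp_pos: [0.5548, 0.0268, 0.1883]
ee_rot: [179.8, -0.0, 88.6]
contact_force: [-0.2, 0.6, -0.3]
finger_gap: 0.0585
```

Request:
step_arm --pt "3 0 -3 0 0 0" --pt "7.3 0 -5 0 0 0" --pt "7.3 0 -5 0 0 0" --pt "7.3 0 -5 0 0 0" --pt "7.3 0 -5 0 0 0" --pt "7.3 0 -5 0 0 0" --pt "7.3 0 -5 0 0 0" --hand 0

```text
time: 11.35
tcp_pos: [0.5554, 0.0989, 0.2356]
ee_rot: [-180.0, 0.0, 88.5]
contact_force: [1.2, 0.8, -0.0]
finger_gap: 0.0854
```

Run:
```python
from h import *
o,im,c=shot("wrist","w5");print(o["time"],o["tcp_pos"],o["ee_rot"],o["qpos"].round(1))
cv2.imwrite("pics/w5c.png",cv2.resize(im[70:370,160:400],None,fx=2,fy=2,interpolation=2))
```

```text
11.35 [0.55537636 0.09889165 0.23557721] [-1.79977875e+02  6.65504162e-03  8.85195236e+01] [ 14.   17.5 -34.4  86.7  10.   78.9 -22.5]
```

View pics/w5c.png

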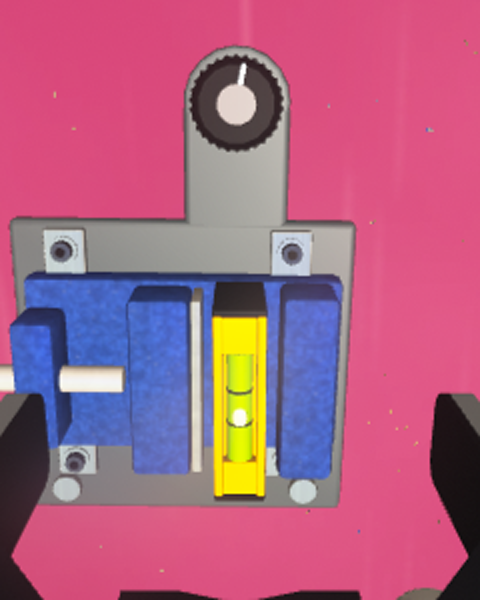

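Level stands straight in the gap at crop column 240. The lines are at about crop rows 391 and 422, the bubble at 416, and the knob top is centred at (236,104).

```bash
cat >> h.py <<'E'
def prof(im,u,v0,v1,w=3):
    "blue (bubble) and green (lines) along a column band"
    s=im[v0:v1,u-w:u+w+1].astype(float).mean(1);return np.c_[np.arange(v0,v1),s[:,0],s[:,1]].round()
E
python3 - <<'E'
from h import *
im=cv2.imread("pics/w5.png");c=load("w5")
print(prof(im,280,246,304).astype(int).tolist())
# knob: dark top ring / pale hub
hub=cv2.inRange(cv2.cvtColor(im[95:150,250:305],cv2.COLOR_BGR2HSV),(0,0,150),(180,60,255));ys,xs=np.nonzero(hub)
print(xs.mean()+250,ys.mean()+95)
d=cv2.inRange(im[85:155,245:315],(0,0,0),(75,75,75));n,l,s,ce=cv2.connectedComponentsWithStats(d);k=1+s[1:,4].argmax()
(x,y),r=cv2.minEnclosingCircle(np.argwhere(l==k)[:,::-1].astype(np.float32));print(x+245,y+85,r,"->",atz(c,x+245,y+85,.086),atz(c,xs.mean()+250,ys.mean()+95,.086), "r mm",r/326*(c[2][2]-.086)*1000)
print("slot+140:",np.array([.5537,.0252])+.14*np.array([.026,.9997]))
print(atz(c,280,273,.0985))
E
```

```text
[[246, 0, 241], [247, 30, 225], [248, 2, 248], [249, 3, 248], [250, 5, 248], [251, 6, 248], [252, 7, 247], [253, 8, 247], [254, 10, 247], [255, 9, 247], [256, 10, 247], [257, 9, 247], [258, 10, 247], [259, 9, 247], [260, 8, 247], [261, 9, 247], [262, 9, 247], [263, 8, 247], [264, 10, 247], [265, 28, 235], [266, 66, 106], [267, 55, 179], [268, 8, 247], [269, 9, 247], [270, 7, 247], [271, 7, 247], [272, 6, 247], [273, 13, 247], [274, 80, 248], [275, 182, 251], [276, 211, 250], [277, 217, 251], [278, 218, 252], [279, 223, 252], [280, 212, 251], [281, 206, 249], [282, 174, 207], [283, 67, 176], [284, 2, 247], [285, 1, 247], [286, 0, 247], [287, 0, 247], [288, 0, 247], [289, 0, 247], [290, 0, 247], [291, 0, 248], [292, 0, 248], [293, 0, 248], [294, 0, 248], [295, 0, 248], [296, 0, 248], [297, 0, 248], [298, 0, 248], [299, 0, 247], [300, 1, 237], [301, 0, 221], [302, 0, 240], [303, 0, 239]]
279.61746987951807 127.4417670682731
277.5 121.0 23.64856719970703 -> [0.55530499 0.16640618 0.086     ] [0.55699176 0.16096925 0.086     ] r mm 21.21187606628809
slot+140: [0.55734  0.165158]
[0.55387967 0.02769708 0.0985    ]
```

Request:
step_arm --pt "3.5 0 2 0 0 0" --pt "6.65 -0.05 5 0 0 0" --pt "6.65 -0.05 9 0 0 0" --pt "6.65 -0.05 13 0 0 0" --pt "6.65 -0.05 16 0 0 0" --pt "6.65 -0.05 17.5 0 0 0" --pt "6.65 -0.05 18.2 0 0 0" --pt "6.65 -0.05 18.2 0 0 0" --pt "6.65 -0.05 18.2 0 0 0"

```text
time: 12.52
tcp_pos: [0.5574, 0.1663, 0.0551]
ee_rot: [179.9, -0.0, 88.6]
contact_force: [0.7, 1.4, 0.4]
finger_gap: 0.0856
```

Request:
step_arm --pt "0 0 0 0 0 0" --pt "0 0 0 0 0 0" --pt "0 0 0 0 0 0" --pt "0 0 0 0 0 0" --pt "0 0 0 0 0 0" --pt "0 0 0 0 0 0" --hand 255 --newtons 50

```text
time: 13.28
tcp_pos: [0.5557, 0.1661, 0.0544]
ee_rot: [-179.9, 0.0, 88.6]
contact_force: [-6.5, -0.7, 7.6]
finger_gap: 0.0384
```

Run:
```python
from h import *
o=robot.get_obs();print(o["tcp_pos"],o["contact_force"],o["moment"],o["qpos"].round(1))
shot("scene","s1");shot("top","t1")
```

```text
[0.55574204 0.16605347 0.05442651] [-6.48618695 -0.66132457  7.56584077] [-0.35903883  1.28871339 -0.00852332] [  5.7  29.  -33.1  96.7  17.9  59.7 -34.7]
```

Request:
step_arm --pt "0 -0.1 0 0 0 0.1" --pt "0 -0.15 0 0 0 0.22" --pt "0 -0.15 0 0 0 0.34" --pt "0 -0.15 0 0 0 0.46" --pt "0 -0.15 0 0 0 0.58" --pt "0 -0.15 0 0 0 0.7" --pt "0 -0.15 0 0 0 0.82" --pt "0 -0.15 0 0 0 0.94" --pt "0 -0.15 0 0 0 1.06" --pt "0 -0.15 0 0 0 1.18" --pt "0 -0.15 0 0 0 1.28" --pt "0 -0.15 0 0 0 1.28"

```text
time: 14.88
tcp_pos: [0.5564, 0.1655, 0.0545]
ee_rot: [180.0, -0.1, 15.2]
contact_force: [4.9, -2.1, 1.0]
finger_gap: 0.0385
```

Run:
```python
from h import *
o=robot.get_obs();print(o["time"],o["tcp_pos"],o["ee_rot"],o["contact_force"],o["moment"],o["qpos"].round(1))
```

```text
14.875 [0.55637679 0.16553716 0.05448438] [ 1.79954938e+02 -1.38104762e-01  1.52160793e+01] [ 4.88492609 -2.09643278  1.02402761] [-0.32843132 -0.96436444 -0.05479748] [  -5.3   26.2  -18.5   97.4    9.6   57.8 -101.9]
```

Request:
step_arm --pt "0 0 0 0 0 0" --pt "0 0 0 0 0 0" --pt "0 0 0 0 0 0" --pt "0 0 0 0 0 0" --pt "0 0 -3 0 0 0" --pt "0 0 -7 0 0 0" --pt "0 0 -10.5 0 0 0" --pt "-1 3.5 -10.5 0 0 0" --pt "-2.3 8 -10.5 0 0 0" --pt "-3.7 13 -10.5 0 0 0" --pt "-3.7 13 -10.5 0 0 0" --pt "-3.7 13 -10.5 0 0 0" --hand 0

```text
time: 16.38
tcp_pos: [0.5534, 0.0312, 0.1589]
ee_rot: [-180.0, -0.0, 15.2]
contact_force: [0.6, 0.4, -0.1]
finger_gap: 0.0854
```

Run:
```python
from h import *
o,im,c=shot("wrist","w6");print(o["time"],o["tcp_pos"],o["ee_rot"])
m=proj(c,[.5539,.0277,.0985]);q=proj(c,[.5552,.0777,.0985]);print(m,q)
cv2.imwrite("pics/w6c.png",cv2.resize(im[60:360,100:460],None,fx=2,fy=2,interpolation=2))
```

```text
16.375 [0.55341889 0.03122191 0.15888022] [-1.79968081e+02 -6.77778797e-03  1.52186062e+01]
[285.83856714 229.74700235] [212.02994373 208.89028735]
```

View pics/w6c.png

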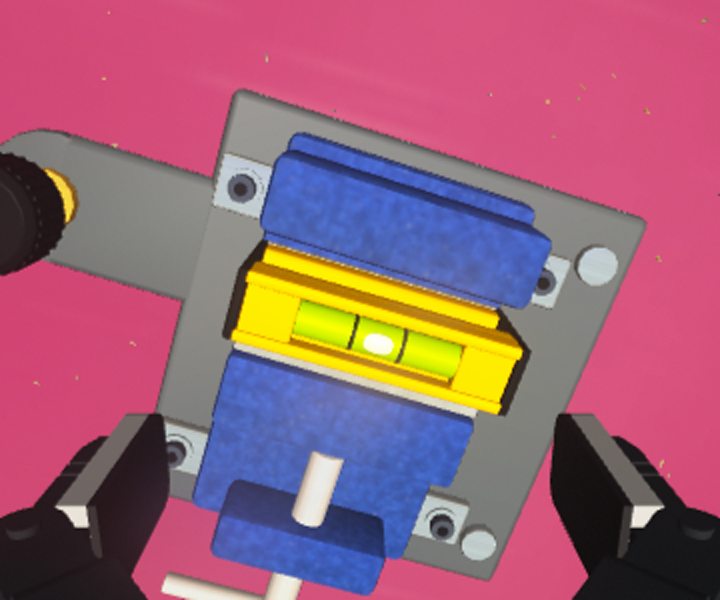

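The bubble at crop (378,344) now sits between the lines at columns 354 and 401, nearly centred, and the level is undisturbed. I rectify the picture to measure it.

```bash
cat >> h.py <<'E'
def vial(im,c,p0,p1,mid,n=160):
    "sample vial axis along p0->p1 (world), 0.2 mm steps, +-2.5 mm wide band: distance(mm), blue, green"
    d=(np.array(p1)-p0)/np.linalg.norm(np.array(p1)-p0);s=np.array([d[1],-d[0],0])
    t=np.arange(-n/2,n/2)*.0002;w=np.arange(-5,6)*.0003
    U=np.array([[proj(c,mid+d*a+s*b) for a in t] for b in w],np.float32)
    g=cv2.remap(im,U[...,0],U[...,1],1).astype(float).mean(0);return t*1000,g[:,0],g[:,1],U
E
python3 - <<'E'
from h import *
im=cv2.imread("pics/w6.png");c=load("w6")
a=atz(c,100+354/2,60+332/2,.0985);b=atz(c,100+401/2,60+345/2,.0985);mid=(a+b)/2;print(a,b,np.linalg.norm(a-b))
t,bl,gr,_=vial(im,c,b,a,mid)  # + towards knob
for i in range(0,160,2): print(round(t[i],1),int(bl[i]),int(gr[i]),end=" | ")
w=np.clip(bl-60,0,None);print("\nbubble",(w*t).sum()/w.sum())
for lo,hi in((-11,-6),(6,11)):
    k=(t>lo)&(t<hi);e=np.clip(225-gr[k],0,None);print("line",(e*t[k]).sum()/e.sum())
E
```

```text
[0.55489944 0.03401673 0.0985    ] [0.5545777  0.01780896 0.0985    ] 0.016210968065754998
-16.0 0 251 | -15.6 0 251 | -15.2 0 251 | -14.8 0 251 | -14.4 0 251 | -14.0 0 251 | -13.6 0 251 | -13.2 0 251 | -12.8 0 251 | -12.4 0 251 | -12.0 0 251 | -11.6 0 251 | -11.2 0 251 | -10.8 0 251 | -10.4 0 251 | -10.0 0 248 | -9.6 11 227 | -9.2 34 172 | -8.8 49 118 | -8.4 50 112 | -8.0 36 163 | -7.6 10 230 | -7.2 0 250 | -6.8 0 251 | -6.4 0 251 | -6.0 2 251 | -5.6 35 251 | -5.2 94 252 | -4.8 126 252 | -4.4 167 252 | -4.0 197 252 | -3.6 211 252 | -3.2 224 252 | -2.8 226 252 | -2.4 230 252 | -2.0 234 253 | -1.6 237 253 | -1.2 238 253 | -0.8 238 253 | -0.4 238 253 | 0.0 239 253 | 0.4 240 253 | 0.8 239 253 | 1.2 237 253 | 1.6 234 253 | 2.0 229 252 | 2.4 224 252 | 2.8 217 252 | 3.2 197 252 | 3.6 167 252 | 4.0 126 252 | 4.4 73 252 | 4.8 23 252 | 5.2 0 252 | 5.6 0 252 | 6.0 0 252 | 6.4 0 252 | 6.8 0 252 | 7.2 2 245 | 7.6 18 203 | 8.0 39 137 | 8.4 46 93 | 8.8 38 120 | 9.2 15 198 | 9.6 1 244 | 10.0 0 252 | 10.4 0 252 | 10.8 0 252 | 11.2 0 252 | 11.6 0 252 | 12.0 0 252 | 12.4 0 252 | 12.8 0 252 | 13.2 0 252 | 13.6 0 253 | 14.0 0 252 | 14.4 0 253 | 14.8 0 253 | 15.2 0 253 | 15.6 0 253 | 
bubble -0.41060575364667745
line -8.579314069673238
line 8.427080499567207
```

Run:
```python
from h import *
im=cv2.imread("pics/w1.png");c=load("w1")
a=atz(c,250+175/5,165+247/5,.0485);b=atz(c,250+188/5,165+317/5,.0485);mid=(a+b)/2
t,bl,gr,_=vial(im,c,b,a,mid)
w=np.clip(bl-60,0,None);print("bubble",(w*t).sum()/w.sum(),np.linalg.norm(a-b))
for lo,hi in((-11,-6),(6,11)):
    k=(t>lo)&(t<hi);e=np.clip(225-gr[k],0,None);print("line",(e*t[k]).sum()/e.sum())
o=robot.get_obs();print(delta(o,[.5563,.1658,.0545],[180,0,15.2]))
```

```text
bubble 0.39990662101471824 0.01713498608927595
line -8.171827170526885
line 8.857852447041637
(array([  3.8 , -12.81,  10.45]), array([-0.001, -0.   ,  0.002]))
```

Request:
step_arm --pt "1.3 -4.5 0 0 0 0" --pt "2.6 -9 0 0 0 0" --pt "3.8 -12.8 0 0 0 0" --pt "3.8 -12.8 2 0 0 0" --pt "3.8 -12.8 5.5 0 0 0" --pt "3.8 -12.8 8.5 0 0 0" --pt "3.8 -12.8 10.4 0 0 0" --pt "3.8 -12.8 10.4 0 0 0" --pt "3.8 -12.8 10.4 0 0 0"

```text
time: 17.55
tcp_pos: [0.5572, 0.1651, 0.056]
ee_rot: [-180.0, -0.1, 15.3]
contact_force: [0.5, 0.1, 0.2]
finger_gap: 0.0855
```

Request:
step_arm --pt "0 0 0 0 0 0" --pt "0 0 0 0 0 0" --pt "0 0 0 0 0 0" --pt "0 0 0 0 0 0" --pt "0 0 0 0 0 0" --pt "0 0 0 0 0 0" --hand 255

```text
time: 18.3
tcp_pos: [0.5566, 0.1655, 0.0559]
ee_rot: [-179.9, -0.1, 15.3]
contact_force: [-3.5, 2.9, 6.7]
finger_gap: 0.0385
```

Run:
```python
from h import *
o=robot.get_obs();print(o["time"],o["tcp_pos"],o["ee_rot"],o["contact_force"],o["moment"],o["finger_gap"])
```

```text
18.3 [0.55664675 0.16553413 0.05592767] [-1.79941796e+02 -7.47130553e-02  1.52792511e+01] [-3.52175136  2.9147788   6.67146903] [ 0.39649225  0.64538186 -0.02865471] 0.03845530318471284
```

Request:
step_arm --pt "0 0 0 0 0 0.05" --pt "0 0 0 0 0 0.1" --pt "0 0 0 0 0 0.1" --pt "0 0 0 0 0 0.1" --pt "0 0 0 0 0 0.1" --pt "0 0 0 0 0 0.1" --pt "0 0 0 0 0 0.1" --pt "0 0 0 0 0 0.1" --pt "0 0 0 0 0 0.1" --pt "0 0 0 0 0 0.1" --pt "0 0 0 0 0 0.1" --pt "0 0 0 0 0 0.1"

```text
time: 19.8
tcp_pos: [0.5567, 0.1654, 0.056]
ee_rot: [-179.9, -0.1, 9.5]
contact_force: [-2.9, 1.6, 5.8]
finger_gap: 0.0384
```

Run:
```python
from h import *
o=robot.get_obs();print(o["time"],o["tcp_pos"],o["ee_rot"],o["contact_force"],o["moment"])
for n,k in(("scene","s"),("top","t")):
    ims=[cv2.imread(f"pics/{k}1.png")]
    _,i2,c=shot(n,k+"2");ims.append(i2)
    d=np.array([.026,.9997,0]);mid=np.array([.5545,.027,.0985]);t=np.arange(-24,25,2)
    for im in ims:
        best=None
        U=np.array([[proj(c,mid+d*a*1e-3+np.array([1,0,0])*b*1e-3) for a in t] for b in range(-15,16,3)],np.float32)
        g=cv2.remap(im,U[...,0],U[...,1],cv2.INTER_LINEAR);print(n);print(g[...,0])
a=[cv2.resize(cv2.imread(f"pics/{k}{j}.png")[y:y+75,x:x+95],None,fx=4,fy=4,interpolation=2) for k,(x,y) in(("s",(205,170)),("t",(205,177))) for j in(1,2)]
cv2.imwrite("pics/cmp.png",np.vstack([np.hstack(a[:2]),np.hstack(a[2:])]))
```

```text
19.8 [0.55670066 0.16536757 0.05595596] [-1.79940147e+02 -7.00449933e-02  9.53339598e+00] [-2.89589015  1.61319107  5.76906435] [ 0.32132727  0.57639847 -0.02740323]
scene
[[ 19  18  17  17  16  15  16  17  23  22  17  15  15  17  17  15  15  17
   20  20  20  19  17  16  16]
 [ 24  22  21  21  20  18  22  37  46  44  30  16  14  15  18  21  20  19
   20  22  23  23  22  20  17]
 [ 26  28  25  23  24  33  45  65  79  84  75  44  18  20  20  23  26  25
   23  24  26  26  27  27  23]
 [ 27  29  31  29  27  36  54  77 103 122 109  95  59  27  26  26  27  28
   27  27  29  29  30  29  29]
 [ 26  29  30  31  31  31  43  69  93 113 129 118 105  74  42  29  28  28
   28  28  30  32  31  30  30]
 [ 23  26  29  30  31  32  32  37  64  91 112 133 125 102  71  41  27  27
   28  28  28  28  28  28  29]
 [ 21  23  25  28  31  31  30  28  27  55  87 103 111 100  79  56  37  25
   28  28  28  27  26  25  24]
 [ 23  22  24  29  32  33  32  29  26  26  51  72  81  81  73  54  47  40
   35  34  31  28  26  28  30]
 [ 32  32  34  36  38  38  37  35  36  38  40  51  62  63  62  61  57  55
   50  47  42 
[... 3009 characters left out ...]
28 175 200 211 196 166 129  83  49  23
   12   8   9  10  10   9   9]
 [  9   9   9   8   6  11  43  83 127 169 195 208 195 168 132  87  53  29
   19  13   9  15  14  10  18]
 [  6   6   6   6   4   7  23  49  78 108 126 134 130 112  84  51  32  18
    7   9  14   8   7   7  11]
 [ 24  27  27  19  17  17  17  28  39  44  51  56  51  41  28  18  16  18
   23  26  27  25  22  19  22]
 [ 38  41  44  41  39  39  42  38  34  31  37  44  40  39  38  38  38  40
   43  41  37  40  41  40  40]
 [ 74  75  75  74  71  68  69  70  71  71  70  69  70  68  67  70  70  68
   71  71  71  75  73  69  69]
 [125 123 120 118 116 114 116 115 115 113 113 113 111 109 108 110 113 116
  115 113 112 115 117 116 113]]
```

View pics/cmp.png

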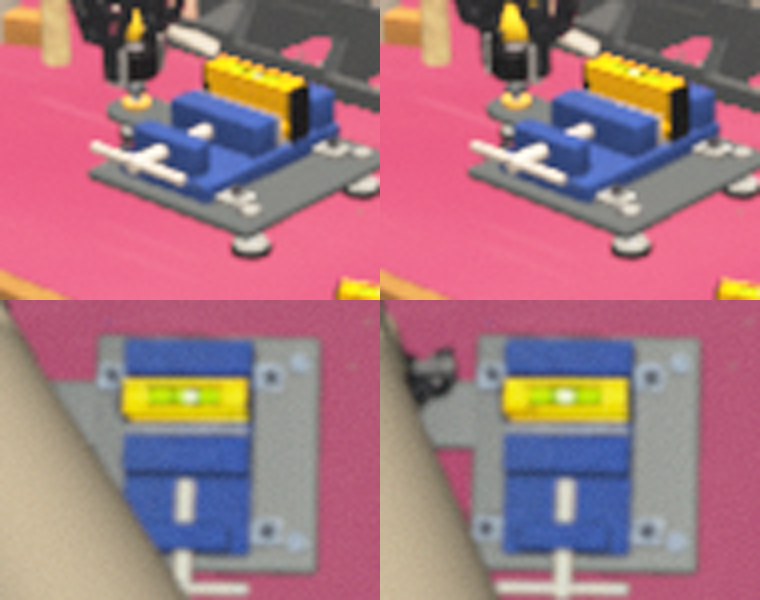

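The comparison crops show the level in place and the bubble mid-vial after turning (top view at (567,397)). I check the shift numerically.

Run:
```python
from h import *
c=cam("top");d=np.array([.026,.9997,0]);t=np.arange(-30,30.1,.5)
ims=[cv2.imread("pics/t1.png").astype(np.float32),np.mean([robot.grab_frame("top")[:,:,::-1].astype(np.float32) for _ in range(6)],0)]
for im in ims:
    U=np.array([[proj(c,np.array([.5545,.027,.0985])+d*a*1e-3+np.array([b*1e-3,0,0])) for a in t] for b in (-6,-4.5,-3,-1.5,0,1.5)],np.float32)
    g=cv2.remap(im,U[...,0],U[...,1],1).mean(0);w=np.clip(g[:,0]-35,0,None)
    print("bubble",(w*t).sum()/w.sum())
    r=g[:,2];print("red",[(float(a),int(v)) for a,v in zip(t,r)][::3])
```

```text
bubble -5.699830389840057
red [(-30.0, 226), (-28.5, 215), (-27.0, 204), (-25.5, 197), (-24.0, 191), (-22.5, 189), (-21.0, 188), (-19.5, 189), (-18.0, 191), (-16.5, 189), (-15.0, 185), (-13.5, 184), (-12.0, 185), (-10.5, 193), (-9.0, 205), (-7.5, 213), (-6.0, 219), (-4.5, 220), (-3.0, 218), (-1.5, 212), (0.0, 205), (1.5, 196), (3.0, 187), (4.5, 179), (6.0, 172), (7.5, 171), (9.0, 175), (10.5, 180), (12.0, 187), (13.5, 191), (15.0, 193), (16.5, 193), (18.0, 193), (19.5, 191), (21.0, 189), (22.5, 192), (24.0, 198), (25.5, 209), (27.0, 223), (28.5, 233), (30.0, 238)]
bubble -1.94390090912645
red [(-30.0, 222), (-28.5, 209), (-27.0, 196), (-25.5, 191), (-24.0, 189), (-22.5, 190), (-21.0, 192), (-19.5, 192), (-18.0, 192), (-16.5, 190), (-15.0, 187), (-13.5, 183), (-12.0, 178), (-10.5, 182), (-9.0, 190), (-7.5, 201), (-6.0, 213), (-4.5, 221), (-3.0, 225), (-1.5, 226), (0.0, 224), (1.5, 218), (3.0, 209), (4.5, 196), (6.0, 180), (7.5, 175), (9.0, 177), (10.5, 181), (12.0, 188), (13.5, 192), (15.0, 195), (16.5, 196), (18.0, 195), (19.5, 195), (21.0, 196), (22.5, 200), (24.0, 208), (25.5, 218), (27.0, 228), (28.5, 236), (30.0, 239)]
```

Run:
```python
from plant import robot
o=robot.get_obs();print(o["time"],o["finger_gap"],o["contact_force"]);print(robot.finish_job())
```

```text
20.2 0.03835178912114038 [-2.6025833   1.54987906  5.35607122]
the job is handed in; nothing more can be done
None
```

The larger spirit level now stands upright on the vice bed, in the gap farther from the tee, along the jaws with its window up. I let go of it there. I then turned the knob clockwise about 1.28 rad, released it to look from close by, and re-gripped it for another 0.10 rad. I handed the job in at 20.2 s, with the knob still gripped at 50 N.

- **Bubble, close look after the first turn:** it was about 0.35 mm short of the middle, which is why I added the 0.10 rad.
- **Bubble, final check:** the top camera put it within about 0.2 mm of the vial's middle, but at roughly 3 mm per pixel that is only good to about half a millimetre. I did not look close up after the last turn, because that would have meant letting go of the knob.
- **Disagreement:** the raw bubble shift in the top pictures was 3.8 mm against about 4.7 mm expected. Measured against the vial's ends, the two agree, because the level itself shifts slightly as the plate tilts.
- **Forces and bench:** the force readings I saw stayed below about 17 N. I noticed nothing else on the bench moved, but I did not check each item separately.

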